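Load the untested brass specimen into the carrier's clips

TASK

One whole, untested brass tensile specimen has been thrown into the blue tote among the tested scrap. Take it out and snap it into the free pair of spring clips on the aluminium specimen carrier, beside the one already loaded: a head in each clip, centred lengthwise, pressed down fully home on both seats and then let go. Leave the other pieces in the tote, and do not disturb the loaded specimen or the things lying on the bench.

Things in the scene. Friction and masses are not known exactly. Their poses are not given: they have to be found in the camera images.
- specimen: whole brass round tensile specimen, 150 mm long, 0.2 to 0.31 kg: 20 mm diameter heads, 30 mm long, at both ends; 12 mm diameter over the middle 74 mm. Origin at mid-length on its axis, x along the axis (ends alike). It lies level in the tote, axis 10 mm above the tote's floor, within 0.2 rad of the tote's x, about 25 mm free beside its middle; it rolls when bumped.
- tote: shallow open blue plastic tote, 328 (x) x 258 (y) x 45 mm high, walls and floor 4 mm thick, fixed on the bench. Origin under its centre, on the bench; z up. Eight pieces lie in it side by side, none on top of another.
- carrier: aluminium specimen carrier, fixed: plate 190 (x) x 140 (y) mm, top at 16 mm, cross rails (top at 40 mm) at x = -60 and +60 mm, carrying bows (40 mm high) at both ends. Each rail bears two steel spring clips: at y = -32 mm (the free pair) and y = +32 mm (the loaded pair). Origin under its centre, on the bench; clipped specimens lie along its x.
- free_clips (a point): where the middle of a specimen lies when fully home in the free clips: 56 mm above the bench, axes as the carrier's. Clips at 60 mm either way along x, 14 mm wide. Seat pads 10 mm below this point; sprung lips 15 mm apart 8 mm above it; flared mouth 29 mm wide 19 mm above it. Heads enter from above and take about 10 to 15 N in all to press past the lips, which shut over them; weight alone does not.
- used_clips (a point): the same point of the pair of clips that is already loaded, 64 mm from free_clips along the carrier's +y
- loaded_bar: brass specimen like the first, already clipped in the used pair; leave it there. Origin at mid-length on its axis, x along the axis.
- clip_free_al (a joint): opening of one leaf of the free pair (rad): 0 closed, about 0.11 when a head passes the lip, sprung shut. a: clip at the carrier's x = -60 mm, b: at +60 mm; l: leaf on the +y side, r: on the -y side
- clip_free_ar (a joint): opening of one leaf of the free pair (rad): 0 closed, about 0.11 when a head passes the lip, sprung shut. a: clip at the carrier's x = -60 mm, b: at +60 mm; l: leaf on the +y side, r: on the -y side
- clip_free_bl (a joint): opening of one leaf of the free pair (rad): 0 closed, about 0.11 when a head passes the lip, sprung shut. a: clip at the carrier's x = -60 mm, b: at +60 mm; l: leaf on the +y side, r: on the -y side
- clip_free_br (a joint): opening of one leaf of the free pair (rad): 0 closed, about 0.11 when a head passes the lip, sprung shut. a: clip at the carrier's x = -60 mm, b: at +60 mm; l: leaf on the +y side, r: on the -y side
- steel_bar: whole steel specimen of the same shape and size as the brass one, silver-grey; it stays in the tote. Origin at mid-length on its axis, x along the axis.
- plastic_bar: flat white plastic dog-bone specimen, 150 x 20 x 4 mm, 10 mm wide in the middle; it stays in the tote. Origin under its centre, x along it.
- brass_half_a: half of a broken brass specimen, 75 mm long: a 20 mm diameter head, 30 mm long, at its -x end, then a 12 mm shank that necks to a ragged tip at +x. Origin on its axis at mid-length, x along the axis. Scrap in the tote; it stays there.
- brass_half_b: half of another broken brass specimen, 75 mm long: a 20 mm diameter head, 30 mm long, at its -x end, then a 12 mm shank that necks to a ragged tip at +x. Origin on its axis at mid-length, x along the axis. Scrap in the tote; it stays there.
- steel_half: half of a broken steel specimen, 75 mm long: a 20 mm diameter head, 30 mm long, at its -x end, then a 12 mm shank that necks to a ragged tip at +x. Origin on its axis at mid-length, x along the axis. Scrap in the tote; it stays there.
- plastic_half_a: half of a broken flat dog-bone of white plastic, 70 x 18 x 4 mm, lying along a side wall of the tote; it stays there. Origin under its middle, x along it.
- plastic_half_b: the same in black plastic; it stays in the tote
- caliper: digital caliper lying on the bench, 230 mm long, 70 mm over the jaws, 13 mm high; bystander. Origin under the middle of its beam.
- bottle: white bottle with a red cap, 54 mm diameter, 150 mm tall; bystander standing between tote and carrier. Origin under its centre.
- wrench: steel wrench lying on the bench between tote and carrier, 150 mm long, about 10 mm high, roughly along x; bystander. Origin under its middle.
Not all that is in view belongs to the job. What is shaped like the brass_half_b but purple or turquoise is not meant.

How it is judged (in metres and radians):
On the way:
1. the brass specimen is lifted clear of the tote (z of specimen in the frame of tote above 0.085 m), for 0.1 s.
At the end, for the whole second after the job is handed in: Specimen released and at rest in the free clips: middle within 7 mm lengthwise, 3 mm sideways, 2.5 mm in height of fully home, axis within 0.035 rad, all four leaves shut (under 0.04 rad); loaded specimen still home (10 mm along, 4 mm in height); the other pieces in the tote (x of specimen in the frame of free_clips between -0.007 and 0.007 m and y of specimen in the frame of free_clips between -0.003 and 0.003 m and z of specimen in the frame of free_clips between -0.0025 and 0.0025 m and angle between the x axis of specimen and the x axis of carrier, either way round below 0.035 rad and linear speed of specimen below 0.02 m/s and value of joint each of clip_free_al, clip_free_ar, clip_free_bl, clip_free_br below 0.04 rad and x of loaded_bar in the frame of used_clips between -0.01 and 0.01 m and z of loaded_bar in the frame of used_clips between -0.004 and 0.004 m and x of steel_bar in the frame of tote between -0.165 and 0.165 m and y of steel_bar in the frame of tote between -0.13 and 0.13 m and z of each of steel_bar, plastic_half_a, plastic_half_b, plastic_bar, brass_half_a, brass_half_b, steel_half in the frame of tote below 0.06 m and x of plastic_half_a in the frame of tote between -0.165 and 0.165 m and y of plastic_half_a in the frame of tote between -0.13 and 0.13 m and x of plastic_half_b in the frame of tote between -0.165 and 0.165 m and y of plastic_half_b in the frame of tote between -0.13 and 0.13 m and x of plastic_bar in the frame of tote between -0.165 and 0.165 m and y of plastic_bar in the frame of tote between -0.13 and 0.13 m and x of brass_half_a in the frame of tote between -0.165 and 0.165 m and y of brass_half_a in the frame of tote between -0.13 and 0.13 m and x of brass_half_b in the frame of tote between -0.165 and 0.165 m and y of brass_half_b in the frame of tote between -0.13 and 0.13 m and x of steel_half in the frame of tote between -0.165 and 0.165 m and y of steel_half in the frame of tote between -0.13 and 0.13 m); the robot touches nothing.
It fails at once if another piece is taken out of the tote (z of any of steel_bar, plastic_half_a, plastic_half_b, plastic_bar, brass_half_a, brass_half_b, steel_half in the frame of tote above 0.1 m).
It fails at once if the specimen already loaded is pulled out of its clips (z of loaded_bar in the frame of used_clips above 0.008 m).
It fails at once if the caliper, bottle or wrench is pushed about (more than 25 mm) or the bottle tipped over (distance of any of caliper, bottle, wrench from where it was at the start of the episode above 0.025 m or angle between bottle's own z axis and vertical above 0.5 rad).
It also fails if it takes over 45 s, if anything falls off the work surface, if the arm or the gripper's body presses on something with over 40 N, if the wrist force passes 120 N, or if a joint passes its speed limit or range.

ROBOT

A 6-joint arm with a two-finger parallel gripper is mounted at the origin on the work surface. World frame = base frame: x ahead of the robot, y to its left, z up, the work surface at z = 0. Lengths are in mm, angles in degrees, forces in N, time in s.
With the tool pointing down it reaches from about 250 to 725 mm from the base axis. Payload 9.7 kg.
Tool frame: the origin (TCP) lies midway between the tips of the shut fingers; the grasp point (between the pads) lies robot.hold_point_z behind it (robot.hold_point_z is the distance from the TCP to the grasp point, in mm); z points along the fingers, y is the line along which they close (so a half turn about z gives the same grasp; the last joint's range is limited). The gripper opens to 85 mm and grips with 20 to 120 N. Pads are 22 mm wide; open, the fingers measure 114 mm over their backs; the gripper's body (76 mm by 85 mm) begins 54 mm behind the grasp point. The pads swing forward as they close: fully open they stand 13 mm farther back than shut.
Start: joints at [74.714, 4.979, 10.078, 95.1, 0, 90], TCP at [145.003, 530.539, 231.284] pointing down, gripper open.
Joint ranges: [-179.16, 179.16], [-48.56, 103.87], [-65.8, 70.77], [-126.05, 130.52], [-82.76, 87.17], [-180, 180]. Speed limits (degrees/s): [127.2, 127.2, 147.25, 180, 180, 180].

INTERFACE

Orientations are given as a 3x3 rotation matrix whose columns are the frame's x, y, z axes.
In Python, from station import robot, vision gives the robot as it stands. The module is installed in compiled form; this text tells all that it offers.
- The arm moves only by the tool send_rows, never from a script. Its argument "motion" is one flat list of numbers, 7 for each row, row after row: the shift along the tool's x, y, z in mm, then the turn, a rotation vector about the tool's x, y, z in rad, then the closure, from 0 (fully open) to 1 (shut). In form: [dx, dy, dz, ax, ay, az, gripper, dx, dy, dz, ax, ay, az, gripper, ...]. A call has 1 to 20 rows; each row is the pose to reach, as a shift and turn from the pose commanded when the call began, along the tool's axes at that moment; what a row does not reach only later rows make up. A row lasts 1/10 s, in which the tool goes at most 50 mm and 8.59 degrees, less where a joint would pass 70% of its speed; a pose out of reach is approached as far as the arm can. A call with a gripper value outside its range is refused whole. The fingers move at their own pace and stop on an object; the grip force is fixed at half the most. Time passes only in rows, so rows that repeat a pose let the fingers close. It gives the time, the measured TCP pose, the force, the opening and the grip force at its end, in the units of the state.
- robot.state(): the state, without advancing time (a new reading comes with each control period).
- vision.camera(name): name is "scene" or "top"; returns the picture (384x512x3 uint8, red, green, blue); there is no depth.
- vision.camera_model(name): a dict with "intrinsics" (3x3 intrinsics, pixels), "cam_to_world" (4x4, takes a point from camera to world coordinates). Camera axes: x right, y down, z forward; pixel columns grow to the right and rows downward; lengths in mm; the calibration is good to about 2 mm. A picture is of the moment at which its call begins. camera_model takes no time and is no camera call.
- robot.job_done(): hands the job in; it is judged then, once.
Trained networks look in the newest picture that a camera, given by its name, has taken for a name from the list of things; names that differ only in an ending like _2 or _b are one class to them, and where a whole thing is asked for, a point or a joint stands for the part that bears it (a point fixed in the world has none). Each returns a list of dicts, best first, with "confidence" (0 to 1); they miss things now and then, are a little off and sometimes report something else, mostly with a low value. They report only what shows in the picture. A call takes as long as a camera call. They do not tell look-alikes from the thing itself.
- vision.find_in(label, camera): "pixel" ([row, column] in pixels, amid what is visible of it).
The state is a dict: "t": time; "q": joint angles; "joint_velocities": joint speeds; "joint_efforts": joint torques, N m; "tcp_pos": TCP position; "ee_rot": TCP orientation; "force": force on the tool from outside, world axes, zero at the start; "wrist_torque": the same for the moment, N m; "width": finger opening in mm; "gripper_force": force on a finger pad.
Only numpy, scipy, OpenCV 4.12 (cv2) and the standard library are available. Lean on these libraries where they do the work, as an engineer would, in place of code of your own. Each camera call takes 0.05 s, during which the arm holds its last target. There are 200 camera calls.

## Working session

There is one attempt and no reset: what is moved stays moved. The work goes in short steps, Python scripts to look and compute and a tool call to move; the robot and the scene stay as the last step left them, time stands still between calls to the robot, and variables do not carry over. Pictures are saved under pics/ and viewed, at most 10 in all, crops included, and the job is handed in when it is done.

Besides the shell and the picture viewer there is one more tool, called after "Request:" by a JSON object that holds its "api" and its "payload". send_rows: Moves the arm, as the interface text tells. Its arguments: {"type":"object","properties":{"motion":{"type":"array"}},"required":["motion"]}

```bash
mkdir -p pics
python3 - <<'E'
from station import robot, vision
import cv2,numpy as np
for n in("scene","top"):
    im=vision.camera(n); cv2.imwrite(f"pics/{n}0.png",im[:,:,::-1])
    m=vision.camera_model(n); print(n,np.round(m["intrinsics"],1).tolist(),np.round(m["cam_to_world"],4).tolist())
    for l in("specimen","carrier","tote","bottle","wrench","caliper"):
        print(l,[(np.round(d["pixel"]).tolist(),round(d["confidence"],2)) for d in vision.find_in(l,n)][:4])
s=robot.state();print(s);print(robot.hold_point_z)
a=cv2.imread("pics/top0.png");cv2.imwrite("pics/top0b.png",cv2.resize(a,(800,600),interpolation=cv2.INTER_CUBIC))
E
```

```text
scene [[426.3, 0.0, 249.6], [0.0, 426.3, 190.6], [0.0, 0.0, 1.0]] [[-0.7441, 0.3824, -0.5479, 1222.9926], [0.6681, 0.4198, -0.6143, 786.5276], [-0.0049, -0.8231, -0.5679, 733.619], [0.0, 0.0, 0.0, 1.0]]
specimen [([228.0, 347.0], 0.82)]
carrier [([157.0, 196.0], 0.6)]
tote [([220.0, 320.0], 0.76), ([200.0, 326.0], 0.16)]
bottle [([186.0, 217.0], 0.66)]
wrench [([184.0, 254.0], 0.53)]
caliper [([236.0, 183.0], 0.76)]
top [[391.3, 0.0, 255.1], [0.0, 391.3, 196.7], [0.0, 0.0, 1.0]] [[-0.0257, -0.9898, 0.1402, 426.4812], [-0.9993, 0.0291, 0.0223, 68.2915], [-0.0262, -0.1395, -0.9899, 1238.0448], [0.0, 0.0, 0.0, 1.0]]
specimen [([247.0, 188.0], 0.8)]
carrier [([212.0, 360.0], 0.74), ([266.0, 212.0], 0.35)]
tote [([237.0, 211.0], 0.71)]
bottle [([186.0, 292.0], 0.53)]
wrench [([234.0, 287.0], 0.73)]
caliper [([205.0, 183.0], 0.7), ([212.0, 363.0], 0.63), ([134.0, 266.0], 0.58), ([214.0, 251.0], 0.54)]
{'t': 0.7, 'q': array([7.47124877e+01, 4.97814361e+00, 1.00795123e+01, 9.50994713e+01,
       3.92788974e-05, 9.00014629e+01]), 'joint_velocities': array([ 0.06618587,  0.0041571 ,  0.00506439,  0.02644035, -0.01705122,
        0.00479908]), 'joint_efforts': array([-1.91252067e-03, -5.19964707e+01,  4.64783621e+01,  1.20087036e-03,
       -1.91673171e-04, -1.13103340e-06]), 'tcp_pos': array([145.01535137, 530.54187494, 231.30304067]), 'ee_rot': array([[-9.64608175e-01,  2.63687445e-01,  8.07022412e-06],
       [ 2.63687446e-01,  9.64608174e-01,  3.21251388e-05],
       [ 6.86391624e-07,  3.31161883e-05, -9.99999999e-01]]), 'force': array([ 0.27173196, -0.17822868, -0.35980751]), 'wrist_torque': array([-0.00433705,  0.05206043, -0.00854346]), 'gripper_force': 0.0, 'width': 85.49958095131056}
18.700000000000003
```

View pics/top0b.png

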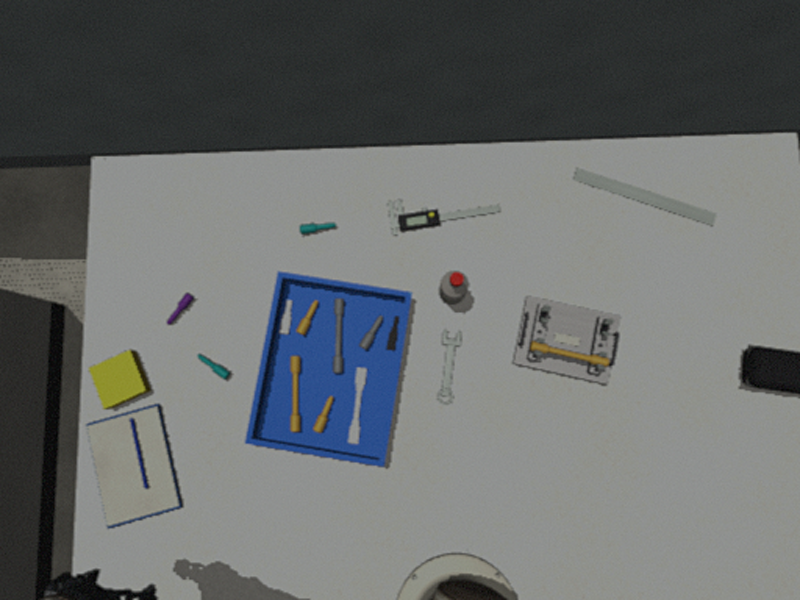

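View pics/scene0.png

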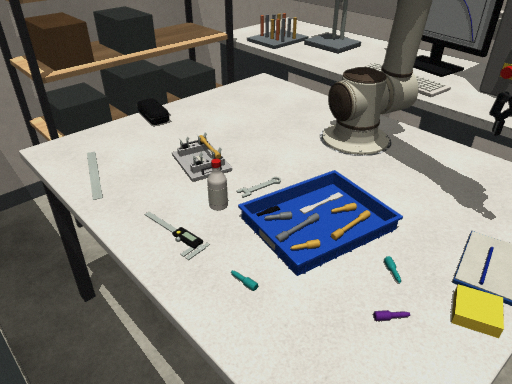

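The top view (800x600) has three brass candidates in the tote. The piece at (296,393) has a head at both ends and is the whole specimen. The pieces at (308,317) and (324,414) each have one head, so they are broken halves. The whole bar at (338,335) is grey steel. The loaded bar is at (571,353), and the free clips are at about (543,318) and (605,326). Next I'll measure these and confirm with a crop.

```bash
cat > h.py <<'E'
from station import robot, vision
import cv2,numpy as np
def ray(n,rc,z):
    m=vision.camera_model(n);K=np.array(m["intrinsics"]);T=np.array(m["cam_to_world"])
    d=T[:3,:3]@np.linalg.solve(K,[rc[1],rc[0],1.]);c=T[:3,3]
    return c+d*(z-c[2])/d[2]
def proj(n,p):
    m=vision.camera_model(n);K=np.array(m["intrinsics"]);T=np.linalg.inv(m["cam_to_world"])
    q=K@(T[:3,:3]@np.array(p,float)+T[:3,3]);return q[1]/q[2],q[0]/q[2]
def brass(im,smin=90):
    h=cv2.cvtColor(im,cv2.COLOR_RGB2HSV)
    return cv2.inRange(h,(8,smin,60),(28,255,255))
def blobs(n,im,minA=40):
    k,lab,st,ce=cv2.connectedComponentsWithStats(brass(im))
    out=[]
    for i in range(1,k):
        if st[i,4]<minA: continue
        pts=np.argwhere(lab==i).astype(float)
        out.append((st[i,4],pts))
    return out
def line(n,pts,z):
    P=np.array([ray(n,p,z)[:2] for p in pts])
    r=cv2.minAreaRect(P.astype(np.float32))
    c=P.mean(0);w,v=np.linalg.eigh(np.cov((P-c).T));a=v[:,1];a=a*np.sign(a[np.argmax(abs(a))])
    s=(P-c)@a
    mid=c+a*(s.max()+s.min())/2
    return c,mid,np.degrees(np.arctan2(a[1],a[0])),np.ptp(s)
E
python3 - <<'E'
from h import *
np.set_printoptions(precision=1,suppress=True)
for n in("top","scene"):
    im=vision.camera(n)
    for A,p in blobs(n,im,25):
        for z in (14,56): print(n,A,p.mean(0),z,*line(n,p,z))
    if n=="top": I=im
a=cv2.resize(I[165:305,150:270],None,fx=4,fy=4,interpolation=cv2.INTER_CUBIC)
b=cv2.resize(I[180:250,320:400],None,fx=5,fy=5,interpolation=cv2.INTER_CUBIC)[:,:310]
b=cv2.resize(I[185:250,325:400],(310,269),interpolation=cv2.INTER_CUBIC)
c=np.zeros((560,800,3),np.uint8);c[:,:480]=a;c[:269,485:795]=b;cv2.imwrite("pics/crop1.png",c[:,:,::-1])
E
```

```text
top 97 [204.2 196.1] 14 [581.4 283.3] [585.7 281. ] -28.14079735763108 70.59448886829395
top 97 [204.2 196.1] 56 [576.  275.9] [580.2 273.7] -28.140797357631072 68.17221757982475
top 237 [226.2 364.1] 14 [ 497.6 -240.2] [ 497.7 -240.1] 75.63407624978966 157.1941917307143
top 237 [226.2 364.1] 56 [ 495.2 -229.6] [ 495.2 -229.5] 75.63407624978966 151.80047072716957
top 203 [251.7 188.7] 14 [433.2 306.9] [434.3 306.9] -0.09905301584643784 145.24476614554726
top 203 [251.7 188.7] 56 [433.  298.7] [434.1 298.7] -0.09905301584643561 140.26105945009743
top 100 [266.3 206.5] 14 [387.1 251.8] [392.1 249.6] -24.00179515115668 71.07779333116902
top 100 [266.3 206.5] 56 [388.4 245.5] [393.3 243.3] -24.00179515115668 68.63893867276863
scene 51 [ 0.8 28.5] 14 [   20.7 -3367.3] [    2.  -3358.6] -24.795177335960968 188.82796651283354
scene 51 [ 0.8 28.5] 56 [   90.9 -3124.9] [   73.3 -3116.7] -24.795177335961 177.80716946890277
scene 576 [20.2 53.3] 14 [  133.4 -2530. ] [  133.2 -2541.1] 88.8944911083173 425.090976498568
scene 576 [20.2 53.3] 56 [  197.  -2336.4] [  196.8 -2346.9] 88.89449110831733
[... 453 characters left out ...]
9] [ -985.1 -1230.3] 42.564497569437954 558.9968307891961
scene 63 [ 27.7 294.2] 56 [ -842.5 -1100. ] [ -856.3 -1112.6] 42.56449756943796 526.37141658759
scene 60 [ 28.5 272. ] 14 [ -846.9 -1302. ] [ -854.8 -1310. ] 45.60350893773496 496.0384742610181
scene 60 [ 28.5 272. ] 56 [ -726.1 -1180.1] [ -733.6 -1187.7] 45.603508937734965 467.08757545207425Traceback (most recent call last):
  File "<stdin>", line 6, in <module>
  File "h.py", line 22, in line
    P=np.array([ray(n,p,z)[:2] for p in pts])
                ~~~^^^^^^^
  File "h.py", line 4, in ray
    m=vision.camera_model(n);K=np.array(m["intrinsics"]);T=np.array(m["cam_to_world"])
ValueError: time passes only in moves, steps and waits
```

```bash
sed -i 's/^def ray/M={n:vision.camera_model(n) for n in("top","scene")}\ndef ray/; s/m=vision.camera_model(n);/m=M[n];/' h.py
python3 - <<'E'
from h import *
np.set_printoptions(precision=1,suppress=True)
I=vision.camera("top");S=vision.camera("scene")
cv2.imwrite("pics/T1.png",I[:,:,::-1]);cv2.imwrite("pics/S1.png",S[:,:,::-1])
for A,p in blobs("scene",S,15):
    if p.mean(0)[0]>120 and p.mean(0)[0]<270 : 
        for z in (14,56): print(A,p.mean(0),z,*line("scene",p,z))
a=cv2.resize(I[175:295,150:230],(400,600),interpolation=cv2.INTER_CUBIC)
b=cv2.resize(I[185:245,325:400],(400,320),interpolation=cv2.INTER_CUBIC)
d=cv2.resize(S[130:182,170:235],(350,280),interpolation=cv2.INTER_CUBIC)
c=np.zeros((600,800,3),np.uint8);c[:,:400]=a;c[:320,400:]=b;c[320:,400:750]=d;cv2.imwrite("pics/crop1.png",c[:,:,::-1])
E
```

```text
269 [126.5  40.8] 14 [ 830.4 -851.6] [ 832.8 -834.8] 81.92565377520381 230.8645965027717
269 [126.5  40.8] 56 [ 853.3 -756. ] [ 855.6 -740.2] 81.92565377520383 217.39036432375252
31 [133.5  59.7] 14 [ 800.2 -743.1] [ 799.4 -749.2] 82.65342086065611 59.163452354079986
31 [133.5  59.7] 56 [ 824.9 -653.8] [ 824.2 -659.5] 82.65342086065618 55.71042358480472
122 [146.7 209.7] 14 [ 451.  -288.7] [ 449.7 -293.6] 75.23499964776991 184.13926463265244
122 [146.7 209.7] 56 [ 496.  -225.9] [ 494.8 -230.6] 75.2349996477699 173.39212001836563
121 [207.5 345.4] 14 [385.9 251.2] [390.2 249.6] -20.758628337525625 77.50373027377908
121 [207.5 345.4] 56 [434.8 282.4] [438.8 280.9] -20.75862833752563 72.98028548289952
240 [224.7 349.8] 14 [437.3 306.1] [432.3 306.1] 0.3363179183281314 162.99533334948566
240 [224.7 349.8] 56 [483.1 334.1] [478.4 334.1] 0.33631791832813707 153.48223779946602
161 [244.5 307.2] 14 [580.9 282.6] [585.4 280.5] -25.589361914879365 77.30341470950765
161 [244.5 307.2] 56 [618.4 312.1] [622.7 310. ] -25.589361914879348 72.79166118035872
```

View pics/crop1.png

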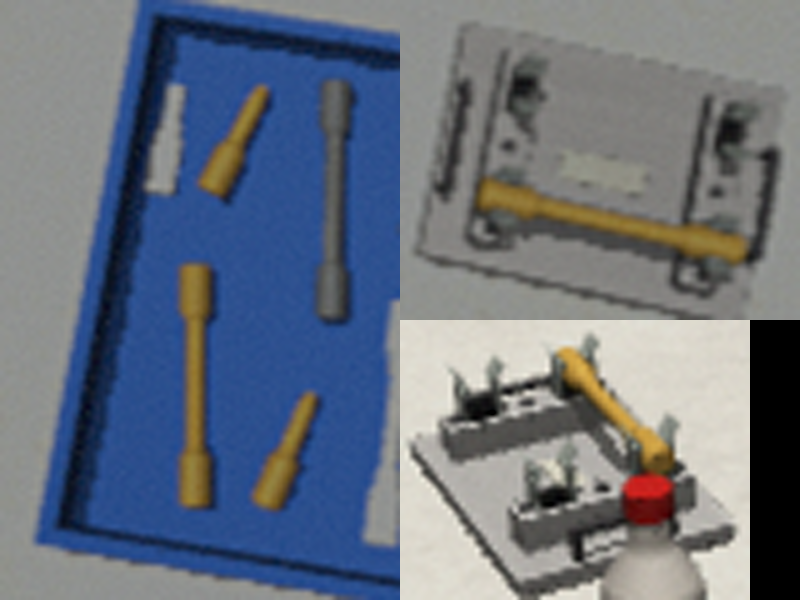

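Run:
```python
from h import *
np.set_printoptions(precision=2,suppress=True)
C=[(189.1,336.2),(201.9,397.6),(232.8,328.2)]
P=np.array([ray("top",c,16)[:2] for c in C]);print("plate",P,"sizes",np.linalg.norm(P[0]-P[1]),np.linalg.norm(P[0]-P[2]),"centre",(P[1]+P[2])/2)
for e in (P[0]-P[1],P[2]-P[0]):print(np.degrees(np.arctan2(e[1],e[0])))
for n,f,near in(("top","pics/T1.png",(226,364)),("scene","pics/S1.png",(147,210))):
    im=cv2.imread(f)[:,:,::-1].copy()
    A,p=min(blobs(n,im,25),key=lambda b:np.hypot(*(b[1].mean(0)-near)))
    P=np.array([ray(n,q,56)[:2] for q in p])
    c=np.array([495.,-229.7]);a=np.radians(76.5)
    for _ in range(5):
        u=np.array([np.cos(a),np.sin(a)]);v=np.array([-u[1],u[0]])
        s=(P-c)@u;d=(P-c)@v;k=abs(s)<36
        co=np.polyfit(s[k],d[k],1);c=c+v*co[1];a+=np.arctan(co[0])
        for lim in (36,): pass
    s=(P-c)@u;print(n,"ends",np.sort(s)[[0,1,2,-3,-2,-1]],"ang",np.degrees(a),"c",c,"mid",c+u*(s.max()+s.min())/2)
# clips: predicted pixels of free_clips ends
u=np.array([np.cos(np.radians(76.6)),np.sin(np.radians(76.6))])
```

```text
plate [[ 616.25 -160.02]
 [ 570.17 -348.29]
 [ 479.98 -127.9 ]] sizes 193.8231890316527 140.00725292097866 centre [ 525.07 -238.09]
76.24737483344647
166.73442513907273
top ends [-75.62 -75.12 -74.62  75.03  75.59  76.15] ang 76.1064884768387 c [ 494.83 -229.66] mid [ 494.89 -229.4 ]
scene ends [-87.3  -85.54 -82.21  83.07  83.89  85.49] ang 78.03519218546627 c [ 495.88 -229.91] mid [ 495.7 -230.8]
```

The crop confirms it: the left bar at crop (196,385) is brass with two heads, and its top and scene positions agree at (434, 306.5), axis about 0°. The free clips come out at about (556.8, -245), axis 76.5°. Now I'll move above the specimen with the fingers half shut.

Request:
{"api": "send_rows", "payload": {"motion": [-30,-12,0,0,0,-0.03,0.3,-70,-29,0,0,0,-0.06,0.55,-110,-46,10,0,0,-0.09,0.55,-150,-62,20,0,0,-0.12,0.55,-190,-79,35,0,0,-0.15,0.55,-230,-95,50,0,0,-0.18,0.55,-270,-112,65,0,0,-0.21,0.55,-310,-128,85,0,0,-0.25,0.55,-330,-137,105,0,0,-0.267,0.55,-338,-140,121,0,0,-0.267,0.55,-338,-140,121,0,0,-0.267,0.55,-338,-140,121,0,0,-0.267,0.55,-338,-140,121,0,0,-0.267,0.55]}}

```text
t: 2.2
tcp_pos: [434.0, 307.2, 111.5]
ee_rot: [[-1.0, -0.001, 0.001], [-0.001, 1.0, 0.001], [-0.001, 0.001, -1.0]]
force: [0.1, 0.4, -0.7]
width: 38.4
gripper_force: 0.0
```

Run:
```python
from h import *
np.set_printoptions(precision=2,suppress=True)
s=robot.state();print(s["t"],s["q"],s["tcp_pos"],s["ee_rot"],s["width"])
im=vision.camera("top");S=vision.camera("scene")
for A,p in blobs("scene",S,15):
    if 200<p.mean(0)[0]<240: print(line("scene",p,14))
for A,p in blobs("top",im): print(A,line("top",p,14))
c=np.hstack([cv2.resize(S[140:290,230:430],(440,330)),cv2.resize(im[165:305,140:270],(355,330))])
cv2.imwrite("pics/b.png",c[:,:,::-1])
```

```text
2.2 [35.28  1.71 -6.59 81.62  0.01 35.23] [434.02 307.16 111.5 ] [[-1. -0.  0.]
 [-0.  1.  0.]
 [-0.  0. -1.]] 38.38303924030405
(array([386.26, 251.06]), array([391.29, 249.15]), np.float64(-20.7919829522791), np.float64(79.82591000579203))
(array([437.06, 306.12]), array([432.25, 306.1 ]), np.float64(0.2914853003833568), np.float64(162.98693099596477))
(array([792.95,  22.57]), array([792.86,  22.41]), np.float64(60.08897028535961), np.float64(12.76831754573962))
97 (array([581.35, 283.26]), array([585.66, 280.96]), np.float64(-28.14079735763108), np.float64(70.59448886829395))
236 (array([ 497.57, -240.58]), array([ 497.69, -240.09]), np.float64(75.81056377267058), np.float64(157.18593358573173))
88 (array([481.97, 307.11]), array([478.79, 307.05]), np.float64(1.027221081202446), np.float64(56.494558394277625))
89 (array([386.17, 307.58]), array([392.41, 307.43]), np.float64(-1.4310251087586854), np.float64(61.07993184398184))
93 (array([386.16, 252.39]), array([391.31, 250.17]), np.float64(-23.234406522204637), np.float64(70.6323230332706))
```

View pics/b.png

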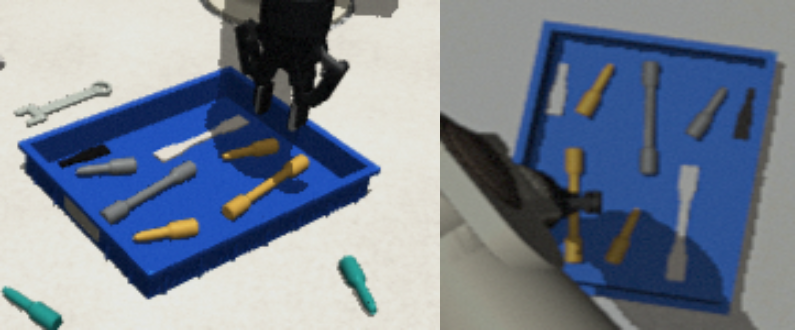

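The view shows the fingertips straddling the bar from above, and the bar has not moved. Descending and gripping next.

Request:
{"api": "send_rows", "payload": {"motion": [0,0,25,0,0,0,0.55,0,0,55,0,0,0,0.55,0,0,80,0,0,0,0.55,0,0,95,0,0,0,0.55,0,0,102,0,0,0,0.55,0,0,102,0,0,0,0.55,0,0,102,0,0,0,0.7,0,0,102,0,0,0,0.8,0,0,102,0,0,0,1,0,0,102,0,0,0,1,0,0,102,0,0,0,1,0,0,102,0,0,0,1]}}

```text
t: 3.5
tcp_pos: [434.8, 306.7, 9.6]
ee_rot: [[-1.0, -0.0, 0.002], [-0.0, 1.0, 0.001], [-0.002, 0.001, -1.0]]
force: [-0.6, -0.5, 7.0]
width: 9.2
gripper_force: 58.7
```

Request:
{"api": "send_rows", "payload": {"motion": [0,0,0,0,0,0,0.7,0,0,0,0,0,0,0.7,0,0,2,0,0,0,0.7,0,0,4,0,0,0,0.7,0,0,4,0,0,0,0.7,0,0,4,0,0,0,0.7]}}

```text
t: 4.1
tcp_pos: [434.0, 306.3, 4.1]
ee_rot: [[-1.0, -0.0, -0.0], [-0.0, 1.0, -0.0], [0.0, -0.0, -1.0]]
force: [0.2, 0.8, -0.0]
width: 25.8
gripper_force: 0.0
```

Request:
{"api": "send_rows", "payload": {"motion": [0,0,-0.7,0,0,0,0.75,0,0,-0.7,0,0,0,0.8,0,0,-0.7,0,0,0,1,0,0,-0.7,0,0,0,1,0,0,-0.7,0,0,0,1,0,0,-0.7,0,0,0,1]}}

```text
t: 4.7
tcp_pos: [434.2, 306.5, 5.2]
ee_rot: [[-1.0, -0.0, 0.0], [-0.0, 1.0, 0.0], [-0.0, 0.0, -1.0]]
force: [-0.7, 0.6, 3.0]
width: 9.5
gripper_force: 58.6
```

Request:
{"api": "send_rows", "payload": {"motion": [0,0,-5,0,0,0,1,0,0,-15,0,0,0,1,0,0,-35,0,0,0,1,0,0,-60,0,0,0,1,0,0,-90,0,0,0,1,0,0,-120,0,0,0,1,0,0,-150,0,0,0,1,0,0,-175,0,0,0,1,0,0,-190,0,0,0,1,0,0,-195,0,0,0,1,0,0,-195,0,0,0,1,0,0,-195,0,0,0,1,0,0,-195,0,0,0,1]}}

```text
t: 6.0
tcp_pos: [433.8, 306.1, 198.8]
ee_rot: [[-1.0, -0.0, -0.001], [-0.0, 1.0, -0.001], [0.001, -0.001, -1.0]]
force: [-0.9, -0.1, -1.9]
width: 9.7
gripper_force: 58.6
```

Run:
```python
from h import *
np.set_printoptions(precision=2,suppress=True)
s=robot.state();print(s["t"],s["q"],s["tcp_pos"],s["force"],s["wrist_torque"],s["width"])
im=vision.camera("top");S=vision.camera("scene")
c=np.hstack([cv2.resize(S[80:280,230:430],(400,400)),cv2.resize(im[165:305,140:280],(400,400))])
cv2.imwrite("pics/d.png",c[:,:,::-1])
```

```text
6.0 [35.21  1.89  3.24 91.45 -0.   35.2 ] [433.77 306.1  198.84] [-0.87 -0.07 -1.93] [ 0.01 -0.02  0.04] 9.667125022024297
```

View pics/d.png

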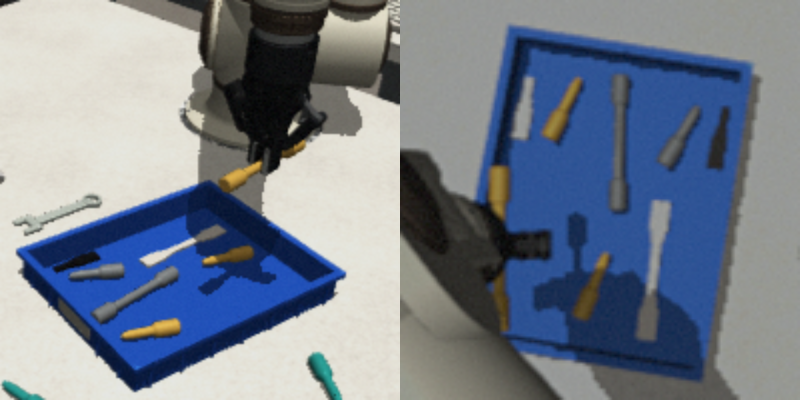

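The view shows the specimen held level above the tote, with the other seven pieces still inside. Carrying it over to the carrier.

Request:
{"api": "send_rows", "payload": {"motion": [-2,-10,0,0,0,0.03,1,-7,-30,0,0,0,0.1,1,-13,-60,0,0,0,0.2,1,-20,-90,0,0,0,0.3,1,-28,-125,0,0,0,0.41,1,-36,-160,0,0,0,0.52,1,-44,-195,0,0,0,0.64,1,-52,-230,0,0,0,0.76,1,-60,-265,0,0,0,0.88,1,-68,-300,0,0,0,1.0,1,-76,-335,0,0,0,1.12,1,-84,-370,0,0,0,1.24,1,-92,-405,0,0,0,1.36,1,-100,-440,0,0,0,1.48,1,-107,-475,0,0,0,1.59,1,-113,-505,0,0,0,1.68,1,-118,-530,0,0,0,1.75,1,-122,-545,0,0,0,1.79,1,-123,-551,0,0,0,1.806,1,-123,-551,0,0,0,1.806,1]}}

```text
t: 8.1
tcp_pos: [557.0, -244.8, 199.7]
ee_rot: [[0.233, 0.972, -0.001], [0.972, -0.233, 0.0], [0.0, -0.001, -1.0]]
force: [0.4, 1.2, -2.9]
width: 9.1
gripper_force: 58.7
```

Request:
{"api": "send_rows", "payload": {"motion": [0,0,20,0,0,0,1,0,0,45,0,0,0,1,0,0,65,0,0,0,1,0,0,78,0,0,0,1,0,0,78,0,0,0,1,0,0,78,0,0,0,1,0,0,78,0,0,0,1]}}

```text
t: 8.8
tcp_pos: [557.8, -244.6, 123.5]
ee_rot: [[0.232, 0.973, 0.002], [0.973, -0.232, -0.001], [-0.0, 0.002, -1.0]]
force: [-0.2, -0.3, -1.7]
width: 9.6
gripper_force: 58.7
```

Run:
```python
from h import *
np.set_printoptions(precision=2,suppress=True)
s=robot.state();print(s["t"],s["q"],s["tcp_pos"],s["ee_rot"],s["force"],s["width"])
im=vision.camera("top");S=vision.camera("scene")
cv2.imwrite("pics/T2.png",im[:,:,::-1]);cv2.imwrite("pics/S2.png",S[:,:,::-1])
for n,I in(("top",im),("scene",S)):
    for A,p in blobs(n,I,15):
        if n=="top" and p.mean(0)[1]>300 or n=="scene" and 100<p.mean(0)[0]<170 and p.mean(0)[1]>150: print(n,A,p.mean(0),"z128",*line(n,p,128),"z56",*line(n,p,56))
c=np.hstack([cv2.resize(S[95:185,160:250],(400,400),interpolation=2),cv2.resize(im[165:255,320:410],(400,400),interpolation=2)])
cv2.imwrite("pics/e.png",c[:,:,::-1])
```

```text
8.8 [-23.68  12.16   6.21  83.93   0.    79.76] [ 557.83 -244.59  123.48] [[ 0.23  0.97  0.  ]
 [ 0.97 -0.23 -0.  ]
 [-0.    0.   -1.  ]] [-0.18 -0.33 -1.72] 9.617693207916453
top 130 [198.48 358.48] z128 [ 569.98 -200.62] [ 568.95 -205.37] 77.76382919939196 73.03001027599143 z56 [ 579.29 -218.06] [ 578.19 -223.12] 77.76382919939196 77.7669009156588
top 208 [225.5  361.15] z128 [ 493.1  -203.25] [ 492.5  -205.63] 75.69583163444598 130.7105022840292 z56 [ 497.42 -220.86] [ 496.78 -223.39] 75.69583163444598 139.1886793024293
scene 212 [142.48 203.72] z128 [ 570.52 -151.7 ] [ 570.   -154.76] 80.49023643410152 217.8229627256113 z56 [ 492.94 -263.24] [ 492.37 -266.66] 80.49023643410153 243.71920136581244
```

View pics/e.png

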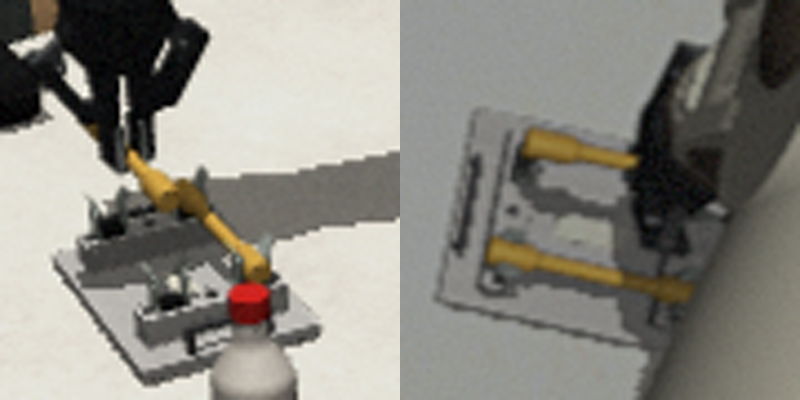

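The view shows the specimen above the free clips and parallel to the loaded bar. I'll lower it to just above the mouths and measure it against the loaded bar.

Request:
{"api": "send_rows", "payload": {"motion": [0,0,15,0,0,0,1,0,0,30,0,0,0,1,0,0,38,0,0,0,1,0,0,38,0,0,0,1,0,0,38,0,0,0,1,0,0,38,0,0,0,1]}}

```text
t: 9.5
tcp_pos: [557.5, -244.7, 84.5]
ee_rot: [[0.233, 0.973, 0.001], [0.973, -0.233, -0.0], [-0.0, 0.001, -1.0]]
force: [-0.1, 0.5, -2.9]
width: 9.7
gripper_force: 58.8
```

Run:
```python
from h import *
np.set_printoptions(precision=2,suppress=True)
s=robot.state();t=s["tcp_pos"];print(s["t"],t,s["ee_rot"],s["force"])
im=vision.camera("top");S=vision.camera("scene")
cv2.imwrite("pics/T3.png",im[:,:,::-1]);cv2.imwrite("pics/S3.png",S[:,:,::-1])
a=np.radians(76.5);u=np.array([np.cos(a),np.sin(a)]);v=np.array([-u[1],u[0]])
T1=cv2.imread("pics/T1.png")[:,:,::-1].copy();S1=cv2.imread("pics/S1.png")[:,:,::-1].copy()
def prof(n,I,c,z):
    p=np.argwhere(brass(I)>0).astype(float)
    if n=="scene": p=p[(p[:,0]>110)&(p[:,0]<180)&(p[:,1]>170)&(p[:,1]<240)]
    else: p=p[p[:,1]>310]
    P=np.array([ray(n,q,z)[:2] for q in p])-c
    s,d=P@u,P@v;k=(abs(d)<14)&(abs(s)<85);s,d=s[k],d[k]
    print(n,"s range",s.min(),s.max())
    for lo in range(-80,80,10):
        m=(s>=lo)&(s<lo+10)
        if m.sum()>3: print(lo,m.sum(),round(d[m].mean(),1),round(np.ptp(d[m]),1),end=" | ")
    print()
for n,I,I1 in(("top",im,T1),("scene",S,S1)):
    prof(n,I1,np.array([495,-229.6]),56)
    prof(n,I,t[:2],t[2]+9)
c=np.hstack([cv2.resize(S[95:185,160:250],(400,400),interpolation=2),cv2.resize(im[165:255,320:410],(400,400),interpolation=2)])
cv2.imwrite("pics/f.png",c[:,:,::-1])
```

```text
9.5 [ 557.47 -244.74   84.51] [[ 0.23  0.97  0.  ]
 [ 0.97 -0.23 -0.  ]
 [-0.    0.   -1.  ]] [-0.12  0.52 -2.85]
top s range -75.69171015986508 76.05583151232246
-80 10 0.7 15.3 | -70 17 0.1 14.1 | -60 20 -0.4 18.3 | -50 20 0.6 18.3 | -40 16 0.8 12.4 | -30 12 0.4 9.5 | -20 13 0.3 10.7 | -10 13 0.7 10.1 | 0 12 -0.3 9.5 | 10 12 0.1 10.1 | 20 12 -0.1 10.1 | 30 14 -0.3 10.1 | 40 17 -1.0 15.4 | 50 17 -1.3 15.4 | 60 19 -1.7 18.4 | 70 14 -1.3 18.4 | 
top s range 6.477299965677708 77.96316620140384
0 5 -1.5 6.4 | 10 13 -1.4 10.5 | 20 12 -0.6 9.3 | 30 13 -1.5 10.5 | 40 16 -0.8 15.8 | 50 22 -1.0 18.1 | 60 22 -1.1 18.1 | 70 17 -0.3 15.8 | 
scene s range -82.32737868896619 84.06807094920312
-80 6 4.8 11.9 | -70 7 3.6 17.7 | -60 9 0.1 20.6 | -50 7 -2.0 14.7 | -40 7 -1.5 14.6 | -30 6 0.4 11.7 | -20 6 -1.4 11.7 | -10 7 -0.7 11.5 | 0 6 -2.1 11.5 | 10 5 -2.9 11.5 | 20 6 -2.3 8.6 | 30 6 2.6 11.3 | 40 7 3.6 11.2 | 50 8 2.2 14.0 | 60 11 -1.1 19.5 | 70 10 -3.9 19.2 | 
scene s range -53.71779253165735 84.17334712806927
0 5 -1.5 10.9 | 10 6 -1.7 10.8 | 20 8 -1.5 13.6 | 30 11 -0.5 16.5 | 40 10 -0.4 21.6 | 50 12 -2.5 21.2 | 60 13 -1.3 21.3 | 70 11 -3.5 18.5 |
```

View pics/f.png

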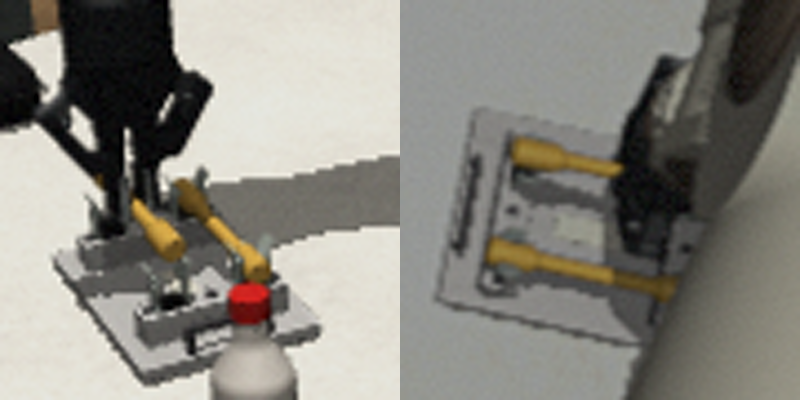

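Request:
{"api": "send_rows", "payload": {"motion": [-2,-1,2,0,0,0,1,-2,-1,5,0,0,0,1,-2,-1,10,0,0,0,1,-2,-1,14,0,0,0,1,-2,-1,17,0,0,0,1,-2,-1,19,0,0,0,1,-2,-1,19,0,0,0,1]}}

```text
t: 10.3
tcp_pos: [555.8, -246.2, 64.6]
ee_rot: [[0.233, 0.973, -0.0], [0.973, -0.233, 0.0], [0.0, -0.0, -1.0]]
force: [-0.1, 0.0, -2.7]
width: 9.5
gripper_force: 58.7
```

Request:
{"api": "send_rows", "payload": {"motion": [0,0,2,0,0,0,1,0,0,4,0,0,0,1,0,0,6,0,0,0,1,0,0,8,0,0,0,1,0,0,8,0,0,0,1]}}

```text
t: 10.8
tcp_pos: [556.7, -246.8, 58.9]
ee_rot: [[0.233, 0.972, 0.003], [0.972, -0.233, -0.001], [-0.001, 0.003, -1.0]]
force: [-0.6, -0.1, 8.4]
width: 9.9
gripper_force: 60.1
```

Request:
{"api": "send_rows", "payload": {"motion": [0,0,2,0,0,0,1,0,0,4,0,0,0,1,0,0,6,0,0,0,1,0,0,8,0,0,0,1,0,0,9,0,0,0,1,0,0,9,0,0,0,1]}}

```text
t: 11.4
tcp_pos: [555.8, -246.3, 47.5]
ee_rot: [[0.233, 0.973, -0.0], [0.973, -0.233, 0.0], [0.0, -0.0, -1.0]]
force: [2.3, -0.5, -5.3]
width: 9.6
gripper_force: 58.7
```

Request:
{"api": "send_rows", "payload": {"motion": [0,0,1,0,0,0,1,0,0,2,0,0,0,1,0,0,3,0,0,0,1,0,0,3,0,0,0,1]}}

```text
t: 11.8
tcp_pos: [556.0, -246.4, 47.0]
ee_rot: [[0.233, 0.973, 0.001], [0.973, -0.233, -0.001], [-0.0, 0.001, -1.0]]
force: [-4.1, 1.9, 12.2]
width: 9.7
gripper_force: 60.5
```

Contact at 47.0 mm with the force rising means it is fully home, as predicted. Relaxing, releasing and retreating.

Request:
{"api": "send_rows", "payload": {"motion": [0,0,-1.5,0,0,0,1,0,0,-2,0,0,0,0.85,0,0,-2,0,0,0,0.7,0,0,-2,0,0,0,0.65,0,0,-2,0,0,0,0.65,0,0,-2,0,0,0,0.65,0,0,-10,0,0,0,0.65,0,0,-25,0,0,0,0.65,0,0,-50,0,0,0,0.65,0,0,-80,0,0,0,0.65,0,0,-115,0,0,0,0.65,0,0,-150,0,0,0,0.65,0,0,-180,0,0,0,0.65,0,0,-200,0,0,0,0.65]}}

```text
t: 13.2
tcp_pos: [556.0, -246.4, 249.3]
ee_rot: [[0.233, 0.973, 0.004], [0.973, -0.233, -0.002], [-0.001, 0.004, -1.0]]
force: [0.7, -0.9, 0.1]
width: 29.7
gripper_force: 0.0
```

Request:
{"api": "send_rows", "payload": {"motion": [-20,-20,0,0,0,0,0.65,-50,-50,0,0,0,0,0.65,-80,-80,0,0,0,0,0.65,-110,-110,0,0,0,0,0.65,-140,-130,0,0,0,0,0.65,-160,-140,0,0,0,0,0.65,-170,-145,0,0,0,0,0.65,-170,-145,0,0,0,0,0.65,-170,-145,0,0,0,0,0.65]}}

```text
t: 14.1
tcp_pos: [375.7, -377.5, 245.4]
ee_rot: [[0.233, 0.973, 0.0], [0.973, -0.233, 0.0], [0.0, 0.0, -1.0]]
force: [0.3, -0.1, 0.5]
width: 29.9
gripper_force: 0.0
```

Run:
```python
from h import *
np.set_printoptions(precision=2,suppress=True)
print(robot.state()["t"])
im=vision.camera("top");S=vision.camera("scene")
for n,I in(("top",im),("scene",S)):
    for A,p in blobs(n,I,15):
        m=p.mean(0)
        if n=="top" and m[1]>300 or n=="scene" and 100<m[0]<180 and m[1]>150: print(n,A,m,*line(n,p,56))
c=np.hstack([cv2.resize(S[105:185,160:240],(400,400),interpolation=2),cv2.resize(im[175:255,320:400],(400,400),interpolation=2)])
cv2.imwrite("pics/g.png",c[:,:,::-1])
```

```text
14.1
top 227 [205.39 367.77] [ 557.47 -244.54] [ 557.57 -244.17] 75.79858252181504 150.5006497143277
top 238 [226.17 364.12] [ 495.17 -229.55] [ 495.19 -229.5 ] 75.64321996501968 151.8000929352183
scene 124 [146.77 209.75] [ 496.19 -225.29] [ 494.99 -229.84] 75.1964996838349 174.85797929673902
scene 132 [151.02 191.36] [ 557.64 -242.83] [ 556.79 -246.09] 75.30887952413919 173.5282031759604
```

View pics/g.png

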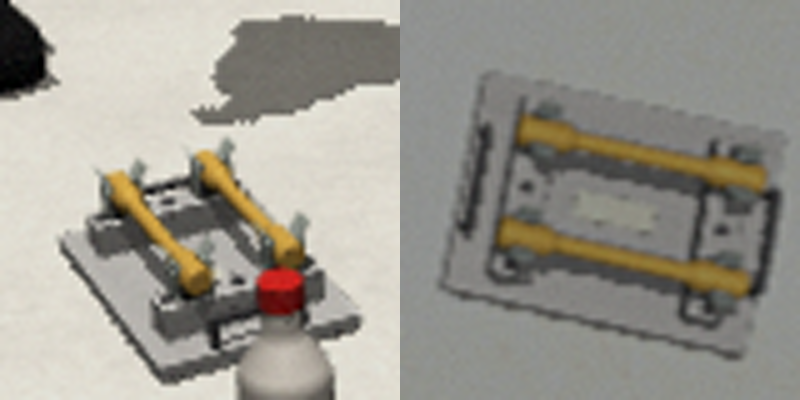

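Both bars sit alike in their clips. The new one is 64.1 mm across from the loaded bar and about 0.3 mm off lengthwise, so I'm handing in.

```bash
python3 -c "
from station import robot
print(robot.job_done())"
```

```text
the job is handed in; nothing more can be done
None
```

The brass specimen is out of the tote, pressed home in the free clips and released. The last camera check put it 64.1 mm from the loaded bar and about 0.3 mm off lengthwise; the job was handed in at about 14 s, and no verdict was returned.

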